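# Run the spacer blocks home on the framing rail

### The job

On the picture-framing bench, use the fingertips to push the row of five wooden spacer blocks along the aluminium rail as one closed train until the front block is fully home against the steel end stop and no gaps are left. Push only on the rearmost block (the one farthest from the stop); never lift or tip a block, and leave everything else on the bench where it is. Then take the fingers away.

Things in the scene. Friction and masses are not known exactly. Their poses are not given: they have to be found in the camera images.
- rail: aluminium rail fixed to the bench, 370 mm long, 66 wide. Origin on the bench surface, mid-channel. Its y axis runs along the channel towards the end stop, x across it (away from the robot when unturned). Channel floor 12 mm above the bench, 43 mm wide between its walls; far wall (+x) tops at 26 mm, near wall (-x) at 22 mm above the bench. The rear end (y = -190 mm) is open
- stop_face (a point): foot of the inner face of the steel end stop that closes the channel: on the channel floor, mid-channel, at y = +165 mm of the rail. The stop is 15 mm thick and tops at 62 mm above the bench
- block_a: loose light-wood spacer block standing in the channel, one of a row of five touching blocks in any order; 30 mm long along the rail (its y axis), 40 mm wide (x), plain, 45 mm high; origin at the centre of its underside; 0.03 to 0.08 kg, the whole row slides with under 4 N
- block_b: loose light-wood spacer block standing in the channel, one of a row of five touching blocks in any order; 30 mm long along the rail (its y axis), 40 mm wide (x), plain, 56 mm high, a dark round spot on top; origin at the centre of its underside; 0.03 to 0.08 kg, the whole row slides with under 4 N
- block_c: loose light-wood spacer block standing in the channel, one of a row of five touching blocks in any order; 30 mm long along the rail (its y axis), 40 mm wide (x), full section to 38 mm, then a ridge 22 mm wide along the rail up to 52 mm; origin at the centre of its underside; 0.03 to 0.08 kg, the whole row slides with under 4 N
- block_d: loose light-wood spacer block standing in the channel, one of a row of five touching blocks in any order; 30 mm long along the rail (its y axis), 40 mm wide (x), full section to 42 mm, with a round dowel 16 mm across on top up to 58 mm; origin at the centre of its underside; 0.03 to 0.08 kg, the whole row slides with under 4 N
- block_e: loose light-wood spacer block standing in the channel, one of a row of five touching blocks in any order; 30 mm long along the rail (its y axis), 40 mm wide (x), full section to 38 mm, then two cheeks up to 52 mm with a slot between; origin at the centre of its underside; 0.03 to 0.08 kg, the whole row slides with under 4 N
- spare: bystander: a plain spare spacer block, 40 x 30 mm, 45 high, same light wood, standing on the bench beside the rail (not in it); origin at the centre of its underside
- tape: bystander: roll of paper tape lying flat, 90 mm across, 24 high; origin at the centre of its underside
- nail_jar: bystander: small clear jar with a steel lid, 48 mm across, 60 high; origin at the centre of its underside
- screwdriver: bystander: screwdriver, 180 mm long, lying beside the far side of the rail; its length is its x axis
- glue: bystander: white glue bottle, 54 mm across, 150 high; origin at the centre of its underside
- corner: bystander: L-shaped dark wooden frame-corner sample, 90 x 90 mm, 20 high, lying flat in front of the rail; origin near its middle, underside
- hammer: bystander: small hammer, 200 mm long, lying beyond the rail; its length is its x axis
Things that resemble listed ones, but are neither listed nor needed, are in the scene too. Leave any blue or purple look-alike of the block_a alone. What is shaped like the block_d but turquoise is not meant.

How it is judged:
At the end, for the whole second after the job is handed in: All five blocks stand upright and at rest on the channel floor between the rail walls, in one closed row against the end stop: the rearmost block is at most 3 mm short of where a gapless row against the stop puts it (its centre 135 mm from the stop face) (y of block_a in the frame of rail between 0.027 and 0.16 m and x of block_a in the frame of rail between -0.006 and 0.006 m and height (world z) of block_a between 0.009 and 0.016 m and angle between each of block_a, block_b, block_c, block_d, block_e's own z axis and vertical below 0.1 rad and linear speed of each of block_a, block_b, block_c, block_d, block_e below 0.01 m/s and y of block_b in the frame of rail between 0.027 and 0.16 m and x of block_b in the frame of rail between -0.006 and 0.006 m and height (world z) of block_b between 0.009 and 0.016 m and y of block_c in the frame of rail between 0.027 and 0.16 m and x of block_c in the frame of rail between -0.006 and 0.006 m and height (world z) of block_c between 0.009 and 0.016 m and y of block_d in the frame of rail between 0.027 and 0.16 m and x of block_d in the frame of rail between -0.006 and 0.006 m and height (world z) of block_d between 0.009 and 0.016 m and y of block_e in the frame of rail between 0.027 and 0.16 m and x of block_e in the frame of rail between -0.006 and 0.006 m and height (world z) of block_e between 0.009 and 0.016 m); the robot touches nothing.
It fails at once if a spacer block is lifted off the channel floor or tipped (height (world z) of any of block_a, block_b, block_c, block_d, block_e above 0.02 m or angle between any of block_a, block_b, block_c, block_d, block_e's own z axis and vertical above 0.25 rad).
It fails at once if the row breaks up on the way: its outermost blocks get more than about 12 mm further apart than in a closed row (horizontal distance between block_a and block_b above 0.133 m or horizontal distance between any of block_a, block_b and block_c above 0.133 m or horizontal distance between any of block_a, block_b, block_c and block_d above 0.133 m or horizontal distance between any of block_a, block_b, block_c, block_d and block_e above 0.133 m).
It fails at once if the fingers press (over 3 N) on a block other than the rearmost, the one farthest from the stop ((contact force between the fingers and block_a above 3 N and y of any of block_b, block_c, block_d, block_e in the frame of block_a below -0.02 m) or (contact force between the fingers and block_b above 3 N and y of any of block_a, block_c, block_d, block_e in the frame of block_b below -0.02 m) or (contact force between the fingers and block_c above 3 N and y of any of block_a, block_b, block_d, block_e in the frame of block_c below -0.02 m) or (contact force between the fingers and block_d above 3 N and y of any of block_a, block_b, block_c, block_e in the frame of block_d below -0.02 m) or (contact force between the fingers and block_e above 3 N and y of any of block_a, block_b, block_c, block_d in the frame of block_e below -0.02 m)).
It fails at once if something else on the bench is moved (over 15 mm) or lifted (distance of any of spare, tape, nail_jar, screwdriver, glue, corner, hammer from where it was at the start of the episode above 0.015 m).
It also fails if it takes over 37 s, if anything falls off the work surface, if the arm or the gripper's body presses on something with over 40 N, if the wrist force passes 120 N, or if a joint passes its speed limit or range.

### The arm

A 6-joint arm with a two-finger parallel gripper is mounted at the origin on the work surface. World frame = base frame: x ahead of the robot, y to its left, z up, the work surface at z = 0. Lengths are in m, angles in rad, forces in N, time in s.
With the tool pointing down it reaches from about 0.225 to 0.875 m from the base axis. Payload 3.4 kg.
Tool frame: the origin (TCP) lies between the finger pads; the fingertips stand 11 mm ahead of it and the grasp point (between the pads) lies 8 mm behind it; z points along the fingers, y is the line along which they close (so a half turn about z gives the same grasp; the last joint's range is limited). The gripper opens to 85 mm and grips with 20 to 120 N. Pads are 22 mm wide; open, the fingers measure 114 mm over their backs; the gripper's body (76 mm by 85 mm) begins 54 mm behind the grasp point. The pads swing forward as they close: fully open they stand 13 mm farther back than shut.
Start: joints at [1.169, 0.276, 1.505, -0, 1.361, -0.121], TCP at [0.159, 0.553, 0.242] pointing down, gripper open.
Joint ranges: [-2.89, 2.89], [-0.75, 2.08], [0.22, 2.7], [-1.18, 4.32], [0.11, 2.71], [-2.7, 2.7]. Speed limits (rad/s): [2.57, 2.57, 3.14, 3.14, 3.14, 3.14].

### API

Orientations are given as a unit quaternion [w, x, y, z].
In Python, from rig import sensors, eyes, manip gives the robot as it stands.
- The arm moves only by the tool drive_tool, never from a script. Its argument "deltas" is a list of rows, each an object with "linear": the shift along the world's x, y, z in mm, a list of three; "twist": the turn about the world's z in degrees; "claw": the opening, from 0 (shut) to 1 (fully open). In form: [{"linear": [tx, ty, tz], "twist": twist, "claw": claw}, ...]. A call has 1 to 12 rows; each row is the pose to reach, as a shift and turn from the pose commanded when the call began; what a row does not reach only later rows make up. A row lasts 1/12 s, in which the tool goes at most 41.7 mm and 7.16 degrees, less where a joint would pass 70% of its speed; a pose out of reach is approached as far as the arm can. A call with a gripper value outside its range is refused whole. The fingers move at their own pace and stop on an object; "squeeze" is the grip in N (left out, the last holds). Time passes only in rows, so rows that repeat a pose let the fingers close. It gives the time, the measured TCP pose, the force, the opening and the grip force at its end, in the units of the state.
- sensors.get_state(): the state, without advancing time (a new reading comes with each control period).
- eyes.get_image(name): name is "scene" or "top" or "wrist"; returns the picture (420x560x3 uint8, red, green, blue); there is no depth.
- eyes.camera_model(name): a dict with "intrinsics" (3x3 intrinsics, pixels), "R" (3x3) and "t" (3): a world point X has camera coordinates R X + t. Camera axes: x right, y down, z forward; pixel columns grow to the right and rows downward; lengths in m; the calibration is good to about 2 mm. A picture is of the moment at which its call begins: read the wrist's pose just before it. camera_model takes no time and is no camera call; for the wrist camera it gives the pose at the moment of the call.
- manip.sign_off(): hands the job in; it is judged then, once.
The state is a dict: "clock": time; "qpos": joint angles; "qd": joint speeds; "effort": joint torques, N m; "position": TCP position; "ee_rot": TCP orientation; "contact_force": force on the tool from outside, world axes, zero at the start; "moment": the same for the moment, N m; "width": finger opening in m; "gripper_force": force on a finger pad.
Only numpy, scipy, OpenCV 4.12 (cv2) and the standard library are available. Lean on these libraries where they do the work, as an engineer would, in place of code of your own. Each camera call takes 0.05 s, during which the arm holds its last target. There are 200 camera calls.

## Working session

There is one attempt and no reset: what is moved stays moved. The work goes in short steps, Python scripts to look and compute and a tool call to move; the robot and the scene stay as the last step left them, time stands still between calls to the robot, and variables do not carry over. Pictures are saved under pics/ and viewed, at most 10 in all, crops included, and the job is handed in when it is done.

Besides the shell and the picture viewer there is one more tool, called by a JSON object that holds its "api" and its "payload", one argument or row to a line. drive_tool: Moves the arm, as the interface text tells. Its arguments: {"type":"object","properties":{"deltas":{"type":"array","items":{"type":"object","properties":{"linear":{"type":"array","items":{"type":"number"}},"twist":{"type":"number"},"claw":{"type":"number"}}}},"squeeze":{"type":"number"}},"required":["deltas"]}

```bash
mkdir -p pics; python3 - <<'E'
from rig import sensors, eyes
import cv2,numpy as np
for n in("scene","top"):
    cv2.imwrite(f"pics/{n}0.png",cv2.resize(eyes.get_image(n)[:,:,::-1],(784,588)) if 1 else 0)
    m=eyes.camera_model(n);print(n,np.round(m["intrinsics"],1).tolist(),np.round(m["R"],3).tolist(),np.round(m["t"],3))
s=sensors.get_state();print(s)
E
```

```text
scene [[472.8, 0.0, 285.0], [0.0, 472.8, 212.5], [0.0, 0.0, 1.0]] [[0.333, 0.943, -0.008], [0.773, -0.278, -0.57], [-0.539, 0.184, -0.822]] [-0.162 -0.439  1.283]
top [[381.2, 0.0, 271.0], [0.0, 381.2, 209.6], [0.0, 0.0, 1.0]] [[0.024, -0.999, 0.021], [-0.982, -0.028, -0.189], [0.189, -0.016, -0.982]] [-0.041  0.568  0.721]
{'clock': 0.1, 'qpos': array([ 1.16898285e+00,  2.76511614e-01,  1.50598651e+00,  5.02247325e-06,
        1.36072503e+00, -1.20981711e-01]), 'qd': array([ 6.89484268e-04, -2.04504505e-03, -1.75877178e-03, -1.07436316e-04,
       -2.93701686e-06, -1.54381109e-03]), 'effort': array([ 1.17428433e-03, -4.17702520e+01, -2.46403348e+01, -2.29038615e-04,
        5.72345380e-03, -2.23796107e-06]), 'position': array([0.15917902, 0.55205645, 0.24154568]), 'ee_rot': array([-2.13058035e-04,  1.39955392e-01,  9.90157474e-01, -7.86921296e-04]), 'contact_force': array([-0.22967519,  0.49397471, -0.40977848]), 'moment': array([ 0.01185858, -0.018967  , -0.01327361]), 'gripper_force': 0.0, 'width': 0.08522632702742432}
```

View pics/scene0.png

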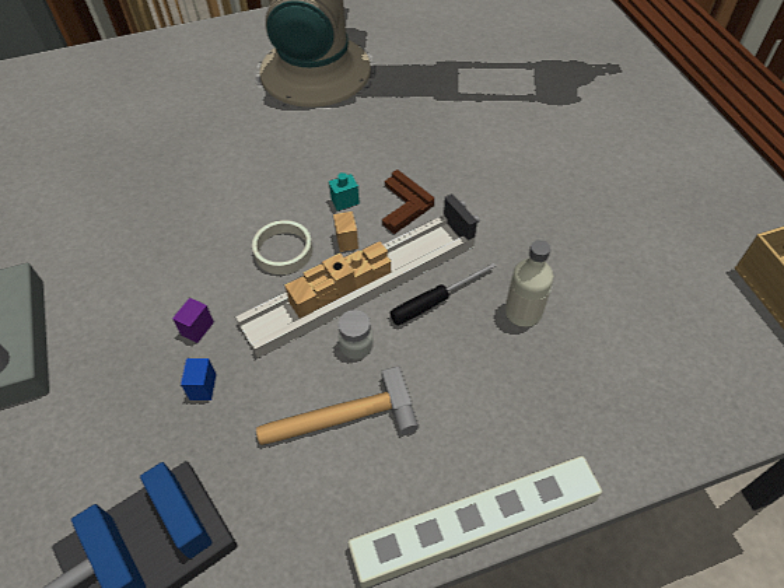

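View pics/top0.png

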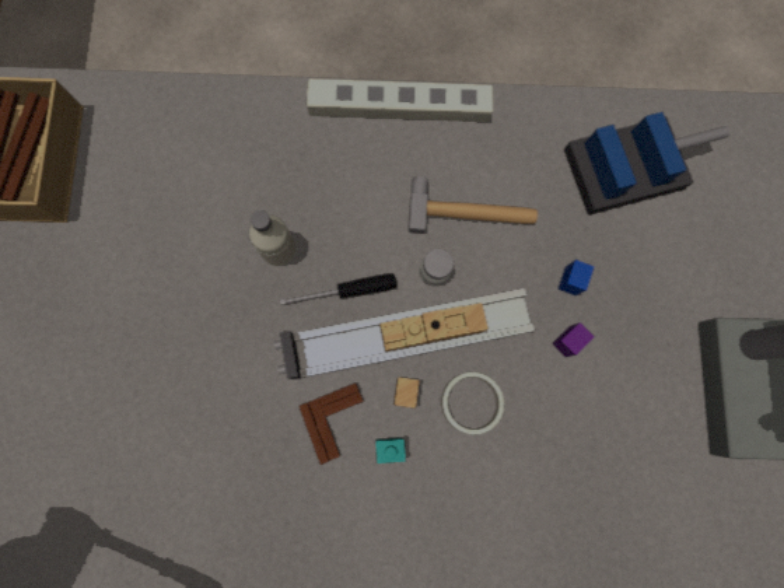

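Candidates in the top view (784×588 picture):
- Wooden row in the rail at (382–487, 306–350). Its right-end block, plain, at (475,319), is the rearmost.
- Look-alikes to leave alone: the spare at (407,392), purple at (574,340), blue at (577,277), turquoise at (391,450).

The stop is the dark block at (290,354). I'll check the choice in one close crop.

```bash
cat > h.py <<'E'
import numpy as np,cv2
from rig import eyes
def ray(name,px,z,m=None):
    m=m or eyes.camera_model(name);R,t,K=map(np.array,(m["R"],m["t"],m["intrinsics"]))
    px=np.atleast_2d(px).astype(float);C=-R.T@t
    d=(R.T@np.linalg.inv(K)@np.c_[px,np.ones(len(px))].T).T
    return C+d*((z-C[2])/d[:,2])[:,None]
def proj(name,P):
    m=eyes.camera_model(name);c=np.atleast_2d(P)@np.array(m["R"]).T+m["t"];q=c@np.array(m["intrinsics"]).T
    return q[:,:2]/q[:,2:]
E
python3 - <<'E'
from h import *
im=eyes.get_image("top")
hsv=cv2.cvtColor(im,cv2.COLOR_RGB2HSV)
c=im[195:285,190:390,::-1];cv2.imwrite("pics/crop1.png",cv2.resize(c,None,fx=4,fy=4,interpolation=cv2.INTER_CUBIC))
print("pixel samples",[(p,im[p[1],p[0]].tolist(),hsv[p[1],p[0]].tolist()) for p in((340,228),(365,224),(240,250),(207,254),(291,280),(300,190))])
w=cv2.inRange(hsv,(8,70,60),(25,255,255))
n,l,st,ce=cv2.connectedComponentsWithStats(w)
for i in range(1,n):
    if st[i,4]>100:
        pts=np.argwhere(l==i)[:,::-1].astype(np.float32);r=cv2.minAreaRect(pts)
        print(st[i],r[1],np.round(ray("top",cv2.boxPoints(r),.057),4).tolist())
m=eyes.camera_model("top");print("C",-np.array(m["R"]).T@m["t"])
E
```

```text
pixel samples [((340, 228), [150, 120, 82], [17, 116, 150]), ((365, 224), [155, 157, 148], [37, 15, 157]), ((240, 250), [153, 155, 162], [113, 14, 162]), ((207, 254), [69, 65, 67], [165, 15, 69]), ((291, 280), [151, 120, 83], [16, 115, 151]), ((300, 190), [104, 101, 96], [19, 20, 104])]
[   0   55   41   98 1676] (97.0, 40.0) [[0.8929, 0.5679, 0.057], [0.8961, 0.4827, 0.057], [0.6764, 0.4525, 0.057], [0.6739, 0.5336, 0.057]]
[  0  62  26  69 465] (10.39893913269043, 70.56422424316406) [[0.729, 0.561, 0.057], [0.8805, 0.5295, 0.057], [0.8721, 0.5077, 0.057], [0.7212, 0.5399, 0.057]]
[  0 128  52  31 192] (25.232446670532227, 58.627288818359375) [[0.6681, 0.5352, 0.057], [0.7304, 0.4376, 0.057], [0.6822, 0.4074, 0.057], [0.6215, 0.5044, 0.057]]
[305 143  79  17 905] (78.67335510253906, 11.930277824401855) [[0.6886, -0.0928, 0.057], [0.7149, -0.0945, 0.057], [0.7073, -0.2601, 0.057], [0.681, -0.2574, 0.057]]
[ 271  217   77   34 1506] (21.303239822387695, 74.86981201171875) [[0.5277, -0.0263, 0.057], [0.5622, -0.1745, 0.057], [0.5199, -0.1825, 0.057], [0.4861, -0.0358, 0.057]]
[281 269  19  22 330] (16.122034072875977, 20.5060977935791) [[0.412, -0.0489, 0.057], [0.4512, -0.0539, 0.057], [0.4476, -0.0854, 0.057], [0.4083, -0.0801, 0.057]]
[ 214  274   46   58 1015] (45.123966217041016, 45.309661865234375) [[0.4075, 0.0848, 0.057], [0.4417, 0.0043, 0.057], [0.3629, -0.0305, 0.057], [0.3302, 0.0489, 0.057]]
C [ 0.42260033 -0.01349022  0.81569451]
```

View pics/crop1.png

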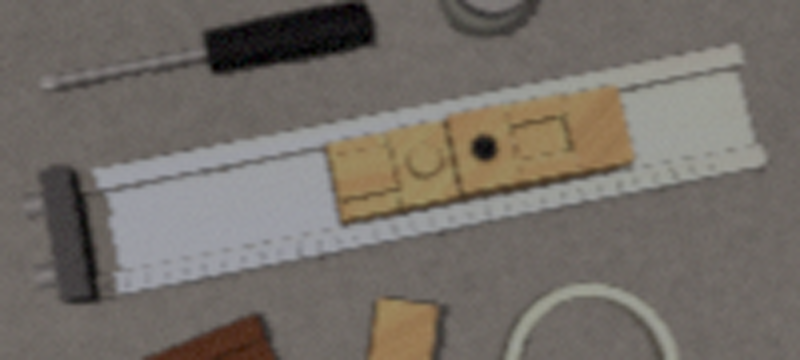

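```bash
python3 - <<'E'
from h import *
o=lambda a:np.array(a)/4+[190,195]
far=ray("top",o([(742,47),(94,170)]),.026);near=ray("top",o([(766,165),(118,293)]),.022)
st=ray("top",o([(78,168),(101,296),(42,172),(64,302)]),.062)
row=ray("top",o([(618,86),(633,163)]),.057); front=ray("top",o([(328,143),(342,222)]),.052)
print("far",far,"\nnear",near,"\nstop",st,"\nrear edge",row,"\nfront",front)
for a in(far,near): d=a[1]-a[0];print(np.degrees(np.arctan2(-d[0],d[1])),np.linalg.norm(d))
d=far[1]-far[0]+near[1]-near[0];d=d[:2]/np.linalg.norm(d[:2]);x=np.array([d[1],-d[0]])
mid=(far.mean(0)+near.mean(0))[:2]/2
for n,p in(("far",far),("near",near),("stop",st),("rear",row),("front",front)):
    q=p[:,:2]-mid;print(n,np.round(np.c_[q@x,q@d],4).tolist())
print(mid,d,x)
E
```

```text
far [[ 0.58736617 -0.24867751  0.026     ]
 [ 0.51270795  0.09110595  0.026     ]] 
near [[ 0.52513753 -0.26079383  0.022     ]
 [ 0.45013105  0.07603377  0.022     ]] 
stop [[0.5093842  0.09428157 0.062     ]
 [0.44709437 0.07971076 0.062     ]
 [0.50693001 0.11190865 0.062     ]
 [0.44376603 0.09751368 0.062     ]] 
rear edge [[ 0.55891779 -0.17562439  0.057     ]
 [ 0.51984246 -0.18269497  0.057     ]] 
front [[ 0.52652986 -0.02934715  0.052     ]
 [ 0.48693252 -0.03727907  0.052     ]]
12.39227610368644 0.3478888417060891
12.554077504820171 0.34507796261354756
far [[0.0317, -0.174], [0.0322, 0.1738]]
near [[-0.0317, -0.1724], [-0.0322, 0.1726]]
stop [[0.0296, 0.1777], [-0.0343, 0.1769], [0.031, 0.1954], [-0.0338, 0.195]]
rear [[0.0197, -0.0966], [-0.02, -0.095]]
front [[0.0197, 0.0532], [-0.0207, 0.0541]]
[ 0.51883567 -0.08558291] [-0.21597694  0.97639846] [0.97639846 0.21597694]
```

The crop confirms the order from stop to rear: slotted or ridged, dowel, spot, slotted or ridged, plain. So plain block_a is rearmost. The row measures 150 mm as expected, the rail yaw is 12.5°, and the travel is about 124 mm. Next I move high to a point behind the row, with the fingers closing across the rail.

{"api": "drive_tool", "payload": {
  "deltas": [
    {"linear": [195, -385, 0], "twist": -61.4, "claw": 0},
    {"linear": [389, -770, 0], "twist": -61.4, "claw": 0},
    {"linear": [389, -770, 0], "twist": -61.4, "claw": 0},
    {"linear": [389, -770, 0], "twist": -61.4, "claw": 0},
    {"linear": [389, -770, 0], "twist": -61.4, "claw": 0},
    {"linear": [389, -770, 0], "twist": -61.4, "claw": 0},
    {"linear": [389, -770, 0], "twist": -61.4, "claw": 0},
    {"linear": [389, -770, 0], "twist": -61.4, "claw": 0},
    {"linear": [389, -770, 0], "twist": -61.4, "claw": 0},
    {"linear": [389, -770, 0], "twist": -61.4, "claw": 0},
    {"linear": [389, -770, 0], "twist": -61.4, "claw": 0},
    {"linear": [389, -770, 0], "twist": -61.4, "claw": 0}
  ]
}}

```text
clock: 1.15
position: [0.385, 0.1043, 0.2424]
ee_rot: [0.0, 0.626, 0.78, 0.0]
contact_force: [1.0, 1.7, 0.2]
width: 0.0
gripper_force: 0.0
```

{"api": "drive_tool", "payload": {
  "deltas": [
    {"linear": [163, -322, 0], "twist": 0, "claw": 0},
    {"linear": [163, -322, 0], "twist": 0, "claw": 0},
    {"linear": [163, -322, 0], "twist": 0, "claw": 0},
    {"linear": [163, -322, 0], "twist": 0, "claw": 0},
    {"linear": [163, -322, 0], "twist": 0, "claw": 0},
    {"linear": [163, -322, 0], "twist": 0, "claw": 0},
    {"linear": [163, -322, 0], "twist": 0, "claw": 0},
    {"linear": [163, -322, 0], "twist": 0, "claw": 0},
    {"linear": [163, -322, 0], "twist": 0, "claw": 0},
    {"linear": [163, -322, -60], "twist": 0, "claw": 0},
    {"linear": [163, -322, -120], "twist": 0, "claw": 0},
    {"linear": [163, -322, -120], "twist": 0, "claw": 0}
  ]
}}

```text
clock: 2.15
position: [0.5475, -0.2164, 0.1203]
ee_rot: [-0.0, 0.626, 0.78, 0.0]
contact_force: [-0.1, -0.9, -1.3]
width: 0.0002
gripper_force: 0.0
```

```bash
python3 - <<'E'
from h import *
from rig import sensors
s=sensors.get_state();print(s["position"],s["ee_rot"],s["clock"])
m=eyes.camera_model("wrist");im=eyes.get_image("wrist")
np.savez("w.npz",**{k:np.array(m[k]) for k in("intrinsics","R","t")})
cv2.imwrite("pics/w1.png",im[:,:,::-1])
p=s["position"];T=p-[0,0,.011]
for X in(T,p):
    c=np.array(m["R"])@X+m["t"];q=np.array(m["intrinsics"])@c;print(q[:2]/q[2])
E
```

```text
[ 0.54750728 -0.21643093  0.12026468] [-1.95025796e-04  6.26383827e-01  7.79514760e-01  3.90649641e-05] 2.15
[286.37604336 267.79732994]
[286.57001745 278.78515165]
```

View pics/w1.png

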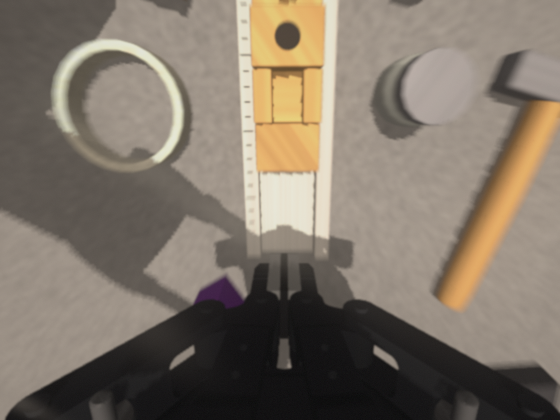

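Picture: the rail runs vertically at columns 245–332, with block_a at (287,147) and its rear face at row 171. The fingertips are near (285,258). I need a zoom on the tips.

```bash
python3 - <<'E'
from h import *
im=cv2.imread("pics/w1.png")[160:340,200:370]
cv2.imwrite("pics/w1c.png",cv2.resize(cv2.convertScaleAbs(im,alpha=1.5,beta=20),None,fx=3.3,fy=3.3,interpolation=cv2.INTER_CUBIC))
m=dict(np.load("w.npz"))
R,t,K=m["R"],m["t"],m["intrinsics"];print(K[0,0],-R.T@t,np.round(R,2).tolist())
d=np.array([-.216,.9764]);x=np.array([.9764,.216]);p=np.array([.5475,-.2164])
for n,a,z in(("block rear top",[(256,169),(319,171)],.057),("walls far inner/near",[(318,215)],.026),("near",[(259,215)],.022),("floor near,far",[(261,215),(314,215)],.012),("tip at .109",[(283,254),(251,264),(316,264),(270,264),(300,264)],.109)):
    P=ray("wrist",a,z,m)[:,:2]-p;print(n,np.round(np.c_[P@x,P@d]*1000,1).tolist())
E
```

```text
314.348058004907 [ 0.53002765 -0.14328282  0.25262407] [[0.98, 0.21, -0.0], [0.2, -0.93, 0.3], [0.06, -0.29, -0.96]]
block rear top [[-18.6, 41.3], [20.9, 40.0]]
walls far inner/near [[24.7, 0.7]]
near [[-20.4, -0.5]]
floor near,far [[-19.6, -3.8], [23.1, -3.9]]
tip at .109 [[-1.7, 7.5], [-17.9, 2.0], [15.0, 1.9], [-8.3, 2.0], [6.9, 1.9]]
```

View pics/w1c.png

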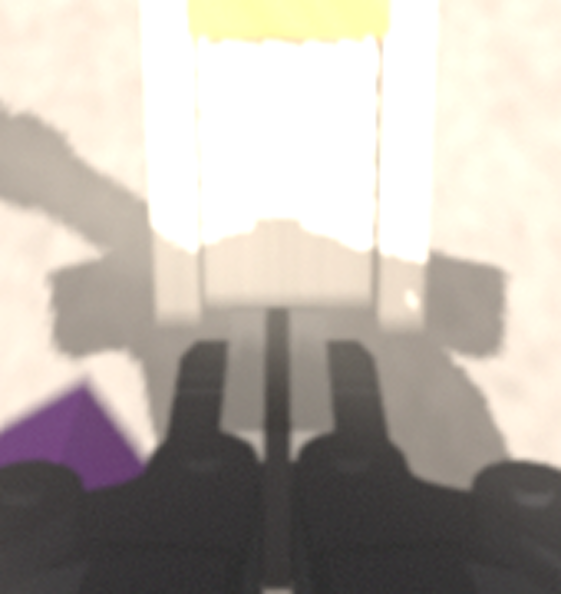

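Fingers are about 33 mm wide over their backs, the channel centre is about 1.3 mm to the far side of the tool, and block_a's rear face is about 40 mm ahead of the TCP. I'll descend to TCP z 0.041 and start forward.

{"api": "drive_tool", "payload": {
  "deltas": [
    {"linear": [1.2, 0.3, -30], "twist": 0, "claw": 0},
    {"linear": [1.2, 0.3, -55], "twist": 0, "claw": 0},
    {"linear": [1.2, 0.3, -70], "twist": 0, "claw": 0},
    {"linear": [1.2, 0.3, -75], "twist": 0, "claw": 0},
    {"linear": [1.2, 0.3, -79], "twist": 0, "claw": 0},
    {"linear": [1.2, 0.3, -79], "twist": 0, "claw": 0},
    {"linear": [0.1, 5.2, -79], "twist": 0, "claw": 0},
    {"linear": [-1.0, 10.1, -79], "twist": 0, "claw": 0},
    {"linear": [-2.0, 14.9, -79], "twist": 0, "claw": 0},
    {"linear": [-2.0, 14.9, -79], "twist": 0, "claw": 0}
  ]
}}

```text
clock: 3.03
position: [0.5456, -0.1997, 0.0442]
ee_rot: [0.0, 0.626, 0.78, 0.0]
contact_force: [0.2, -0.0, 0.4]
width: -0.0003
gripper_force: 0.0
```

```bash
python3 - <<'E'
from h import *
from rig import sensors
s=sensors.get_state();print(s["position"],s["contact_force"])
m=eyes.camera_model("wrist");im=eyes.get_image("wrist")
cv2.imwrite("pics/w2.png",im[60:340,140:440,::-1])
c=eyes.get_image("scene");cv2.imwrite("pics/s2.png",cv2.resize(c[150:270,150:310,::-1],None,fx=3,fy=3,interpolation=cv2.INTER_CUBIC))
a=cv2.imread("pics/w2.png");b=cv2.imread("pics/s2.png");h=max(len(a),len(b))
cv2.imwrite("pics/ws2.png",np.hstack([cv2.copyMakeBorder(i,0,h-len(i),0,0,0) for i in(a,b)]))
E
```

```text
[ 0.54562293 -0.19965355  0.04417469] [ 0.23031865 -0.01756016  0.40802817]
```

View pics/ws2.png

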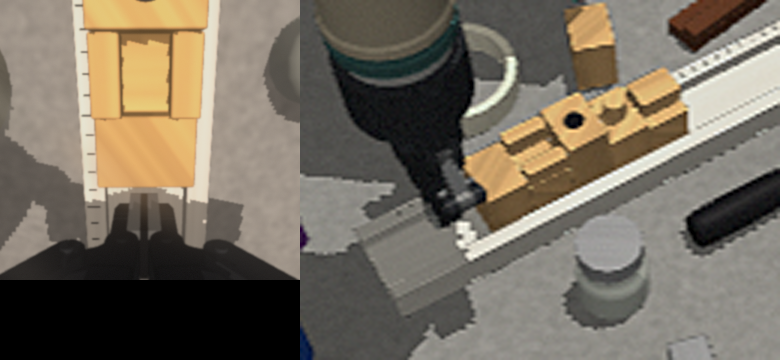

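The fingers stand in the channel, centred behind block_a: tips at columns 112–178 of the left panel, block at 97–195. There is no contact yet. I push on slowly.

{"api": "drive_tool", "payload": {
  "deltas": [
    {"linear": [-0.5, 2.5, -3], "twist": 0, "claw": 0},
    {"linear": [-1.1, 4.9, -3], "twist": 0, "claw": 0},
    {"linear": [-1.6, 7.3, -3], "twist": 0, "claw": 0},
    {"linear": [-2.2, 9.8, -3], "twist": 0, "claw": 0},
    {"linear": [-2.7, 12.2, -3], "twist": 0, "claw": 0},
    {"linear": [-3.2, 14.6, -3], "twist": 0, "claw": 0},
    {"linear": [-3.9, 17.6, -3], "twist": 0, "claw": 0},
    {"linear": [-4.5, 20.5, -3], "twist": 0, "claw": 0},
    {"linear": [-5.2, 23.4, -3], "twist": 0, "claw": 0},
    {"linear": [-5.8, 26.4, -3], "twist": 0, "claw": 0},
    {"linear": [-6.5, 29.3, -3], "twist": 0, "claw": 0},
    {"linear": [-7.1, 32.2, -3], "twist": 0, "claw": 0}
  ]
}}

```text
clock: 4.13
position: [0.5386, -0.1684, 0.0403]
ee_rot: [0.0, 0.626, 0.78, 0.0]
contact_force: [0.3, -0.9, -1.5]
width: 0.0002
gripper_force: 0.6
```

```bash
cat > chk.py <<'E'
from h import *
from rig import sensors
import sys
s=sensors.get_state();mid=np.array([.5188,-.0856]);d=np.array([-.216,.9764]);x=np.array([.9764,.216])
q=s["position"][:2]-mid;print("tcp x,y rail(mm)",q@x*1e3,q@d*1e3,"z",s["position"][2],"F",s["contact_force"])
im=eyes.get_image("top");hsv=cv2.cvtColor(im,cv2.COLOR_RGB2HSV)
w=cv2.inRange(hsv,(8,70,60),(25,255,255));w[265:]=0;w[:195]=0;w[:,:190]=0
v,u=np.nonzero(w);P=ray("top",np.c_[u,v],.057)[:,:2]-mid
a=P@d*1e3;a=a[abs(P@x)<.012];print("wood along (z=57):",np.percentile(a,[1,99]))
if len(sys.argv)>1: cv2.imwrite(sys.argv[1],cv2.resize(im[190:290,185:385,::-1],None,fx=4,fy=4,interpolation=cv2.INTER_CUBIC))
E
python3 chk.py
```

```text
tcp x,y rail(mm) 1.5028311879253704 -85.09731816044794 z 0.04030638699634104 F [ 0.30438884 -0.88175791 -1.47026156]
wood along (z=57): [-180.47051552   72.34980303]
```

Contact made: the row's front is at about 72 mm and the stop at about 177 mm. I continue.

{"api": "drive_tool", "payload": {
  "deltas": [
    {"linear": [-0.7, 3.3, 0], "twist": 0, "claw": 0},
    {"linear": [-1.5, 6.7, 0], "twist": 0, "claw": 0},
    {"linear": [-2.2, 10, 0], "twist": 0, "claw": 0},
    {"linear": [-3.0, 13.4, 0], "twist": 0, "claw": 0},
    {"linear": [-3.7, 16.7, 0], "twist": 0, "claw": 0},
    {"linear": [-4.4, 20, 0], "twist": 0, "claw": 0},
    {"linear": [-5.2, 23.4, 0], "twist": 0, "claw": 0},
    {"linear": [-5.9, 26.7, 0], "twist": 0, "claw": 0},
    {"linear": [-6.7, 30, 0], "twist": 0, "claw": 0},
    {"linear": [-7.4, 33.4, 0], "twist": 0, "claw": 0},
    {"linear": [-8.1, 36.7, 0], "twist": 0, "claw": 0},
    {"linear": [-8.9, 40, 0], "twist": 0, "claw": 0}
  ]
}}

```text
clock: 5.18
position: [0.5298, -0.1284, 0.0404]
ee_rot: [0.0, 0.626, 0.78, 0.0]
contact_force: [0.4, -1.9, 0.1]
width: 0.0001
gripper_force: 0.9
```

```bash
python3 chk.py pics/t3.png
```

```text
tcp x,y rail(mm) 1.5433497614430876 -44.14840612431987 z 0.04037186977211936 F [ 0.38125493 -1.93700655  0.1405655 ]
wood along (z=57): [-126.51317364  112.63787077]
```

View pics/t3.png

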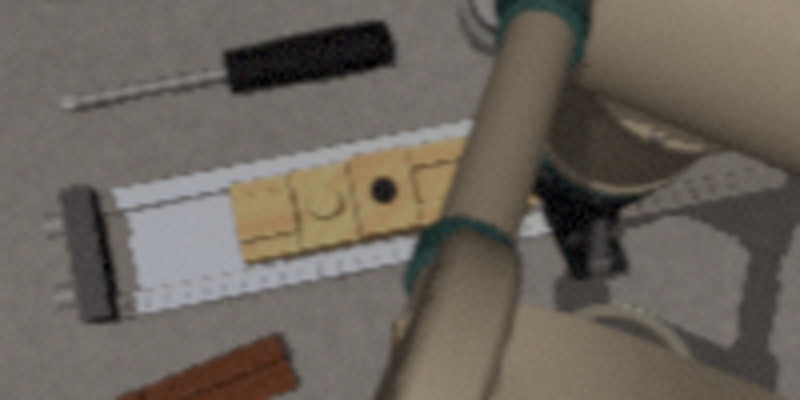

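The picture shows the row closed and straight, with its front edge at (238,220) and the stop's inner face at about (105,250). About 64 mm is left, so 46 mm more at this pace and then slowly.

{"api": "drive_tool", "payload": {
  "deltas": [
    {"linear": [-0.9, 3.9, 0], "twist": 0, "claw": 0},
    {"linear": [-1.7, 7.8, 0], "twist": 0, "claw": 0},
    {"linear": [-2.6, 11.7, 0], "twist": 0, "claw": 0},
    {"linear": [-3.5, 15.6, 0], "twist": 0, "claw": 0},
    {"linear": [-4.3, 19.5, 0], "twist": 0, "claw": 0},
    {"linear": [-5.2, 23.4, 0], "twist": 0, "claw": 0},
    {"linear": [-6.1, 27.3, 0], "twist": 0, "claw": 0},
    {"linear": [-6.9, 31.2, 0], "twist": 0, "claw": 0},
    {"linear": [-7.8, 35.2, 0], "twist": 0, "claw": 0},
    {"linear": [-8.6, 39, 0], "twist": 0, "claw": 0},
    {"linear": [-9.4, 42.5, 0], "twist": 0, "claw": 0},
    {"linear": [-10, 45, 0], "twist": 0, "claw": 0}
  ]
}}

```text
clock: 6.23
position: [0.5197, -0.0832, 0.0404]
ee_rot: [0.0, 0.626, 0.78, 0.0]
contact_force: [0.9, -1.1, 0.2]
width: 0.0
gripper_force: 1.0
```

```bash
python3 chk.py
```

```text
tcp x,y rail(mm) 1.4168873844536387 2.1252481980748006 z 0.04035274829256681 F [ 0.94001395 -1.0691316   0.22032957]
wood along (z=57): [-47.67055855 159.4933588 ]
```

{"api": "drive_tool", "payload": {
  "deltas": [
    {"linear": [-0.3, 1.5, 0], "twist": 0, "claw": 0},
    {"linear": [-0.7, 3, 0], "twist": 0, "claw": 0},
    {"linear": [-1, 4.5, 0], "twist": 0, "claw": 0},
    {"linear": [-1.3, 6, 0], "twist": 0, "claw": 0},
    {"linear": [-1.7, 7.5, 0], "twist": 0, "claw": 0},
    {"linear": [-2, 9, 0], "twist": 0, "claw": 0},
    {"linear": [-2.3, 10.5, 0], "twist": 0, "claw": 0},
    {"linear": [-2.6, 11.5, 0], "twist": 0, "claw": 0},
    {"linear": [-2.8, 12.5, 0], "twist": 0, "claw": 0},
    {"linear": [-3, 13.5, 0], "twist": 0, "claw": 0},
    {"linear": [-3.2, 14.5, 0], "twist": 0, "claw": 0}
  ]
}}

```text
clock: 7.2
position: [0.5166, -0.0691, 0.0403]
ee_rot: [0.0, 0.626, 0.78, 0.0]
contact_force: [0.6, -2.4, 0.5]
width: 0.0002
gripper_force: 1.0
```

{"api": "drive_tool", "payload": {
  "deltas": [
    {"linear": [-0.1, 0.6, 0], "twist": 0, "claw": 0},
    {"linear": [-0.3, 1.2, 0], "twist": 0, "claw": 0},
    {"linear": [-0.4, 1.8, 0], "twist": 0, "claw": 0},
    {"linear": [-0.5, 2.4, 0], "twist": 0, "claw": 0}
  ]
}}

```text
clock: 7.53
position: [0.5161, -0.0667, 0.0403]
ee_rot: [0.0, 0.626, 0.78, 0.0]
contact_force: [0.1, -1.6, 0.0]
width: 0.0003
gripper_force: 1.1
```

```bash
python3 chk.py
```

```text
tcp x,y rail(mm) 1.4648914330999425 18.981873363858554 z 0.04034033227428991 F [ 0.14186129 -1.5527803   0.04542845]
wood along (z=57): [ -3.61637362 179.22328823]
```

{"api": "drive_tool", "payload": {
  "deltas": [
    {"linear": [-0.1, 0.5, 0], "twist": 0, "claw": 0},
    {"linear": [-0.2, 1.0, 0], "twist": 0, "claw": 0},
    {"linear": [-0.3, 1.5, 0], "twist": 0, "claw": 0},
    {"linear": [-0.3, 1.5, 0], "twist": 0, "claw": 0}
  ]
}}

```text
clock: 7.92
position: [0.5158, -0.0651, 0.0403]
ee_rot: [-0.0, 0.626, 0.78, 0.0]
contact_force: [-0.4, -1.6, -0.3]
width: 0.0002
gripper_force: 0.9
```

{"api": "drive_tool", "payload": {
  "deltas": [
    {"linear": [-0.1, 0.5, 0], "twist": 0, "claw": 0},
    {"linear": [-0.2, 1.0, 0], "twist": 0, "claw": 0},
    {"linear": [-0.3, 1.5, 0], "twist": 0, "claw": 0},
    {"linear": [-0.3, 1.5, 0], "twist": 0, "claw": 0}
  ]
}}

```text
clock: 8.25
position: [0.5155, -0.0636, 0.0403]
ee_rot: [0.0, 0.626, 0.78, 0.0]
contact_force: [-0.0, -2.6, 0.6]
width: 0.0004
gripper_force: 0.9
```

{"api": "drive_tool", "payload": {
  "deltas": [
    {"linear": [-0.1, 0.5, 0], "twist": 0, "claw": 0},
    {"linear": [-0.2, 1.0, 0], "twist": 0, "claw": 0},
    {"linear": [-0.3, 1.5, 0], "twist": 0, "claw": 0},
    {"linear": [-0.3, 1.5, 0], "twist": 0, "claw": 0}
  ]
}}

```text
clock: 8.58
position: [0.5158, -0.0629, 0.0404]
ee_rot: [0.001, 0.626, 0.78, -0.0]
contact_force: [0.7, -4.7, -2.2]
width: -0.0001
gripper_force: 2.5
```

```bash
python3 chk.py pics/t4.png
```

```text
tcp x,y rail(mm) 2.0056494959641924 22.845870997887438 z 0.04042924773042826 F [ 0.65798911 -4.72338005 -2.18530113]
wood along (z=57): [ -1.2872662  182.81150165]
```

View pics/t4.png

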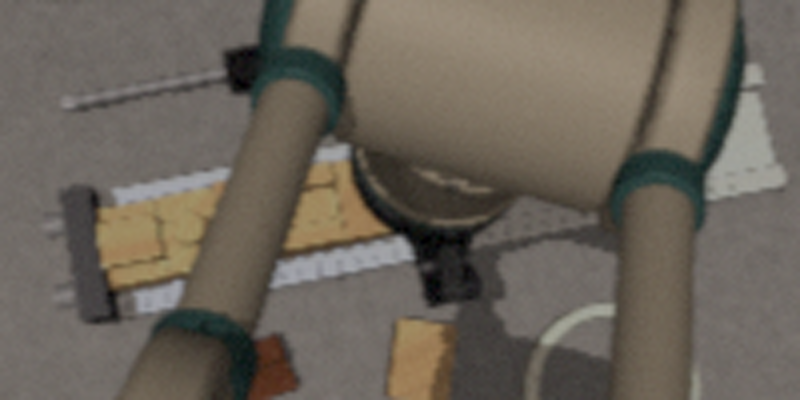

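The picture shows the row's front at the stop (column 100), and the force is rising with the motion halved. One more millimetre to confirm.

{"api": "drive_tool", "payload": {
  "deltas": [
    {"linear": [-0.1, 0.5, 0], "twist": 0, "claw": 0},
    {"linear": [-0.2, 1.0, 0], "twist": 0, "claw": 0},
    {"linear": [-0.3, 1.5, 0], "twist": 0, "claw": 0},
    {"linear": [-0.3, 1.5, 0], "twist": 0, "claw": 0}
  ]
}}

```text
clock: 8.97
position: [0.5161, -0.0627, 0.0406]
ee_rot: [0.002, 0.625, 0.78, -0.001]
contact_force: [1.0, -9.1, -1.1]
width: -0.0002
gripper_force: 4.7
```

Stalled at 9 N with 0.2 mm of motion, so the row is home. I back straight off and then lift.

{"api": "drive_tool", "payload": {
  "deltas": [
    {"linear": [0.4, -2, 0], "twist": 0, "claw": 0},
    {"linear": [0.9, -4, 0], "twist": 0, "claw": 0},
    {"linear": [2.2, -10, 0], "twist": 0, "claw": 0},
    {"linear": [5.5, -25, 0], "twist": 0, "claw": 0},
    {"linear": [10, -45, 0], "twist": 0, "claw": 0},
    {"linear": [10, -45, 0], "twist": 0, "claw": 0},
    {"linear": [10, -45, 35], "twist": 0, "claw": 0},
    {"linear": [10, -45, 75], "twist": 0, "claw": 0},
    {"linear": [10, -45, 115], "twist": 0, "claw": 0},
    {"linear": [10, -75, 150], "twist": 0, "claw": 0},
    {"linear": [10, -110, 170], "twist": 0, "claw": 0},
    {"linear": [10, -145, 170], "twist": 0, "claw": 0}
  ]
}}

```text
clock: 9.97
position: [0.5272, -0.2061, 0.216]
ee_rot: [0.004, 0.625, 0.781, 0.002]
contact_force: [0.9, -0.7, 0.5]
width: 0.0001
gripper_force: 0.0
```

{"api": "drive_tool", "payload": {
  "deltas": [
    {"linear": [0, -40, 0], "twist": 0, "claw": 0},
    {"linear": [0, -80, 0], "twist": 0, "claw": 0},
    {"linear": [0, -80, 0], "twist": 0, "claw": 0},
    {"linear": [0, -80, 0], "twist": 0, "claw": 0}
  ]
}}

```text
clock: 10.3
position: [0.5244, -0.2869, 0.2095]
ee_rot: [-0.001, 0.627, 0.779, 0.001]
contact_force: [0.1, 0.7, -0.1]
width: 0.0003
gripper_force: 0.0
```

```bash
python3 chk.py pics/t5.png
```

```text
tcp x,y rail(mm) -38.021260983240175 -197.71596235587157 z 0.20952528683454735 F [ 0.14319876  0.7481864  -0.08509939]
wood along (z=57): [-384.71627135  182.12536409]
```

View pics/t5.png

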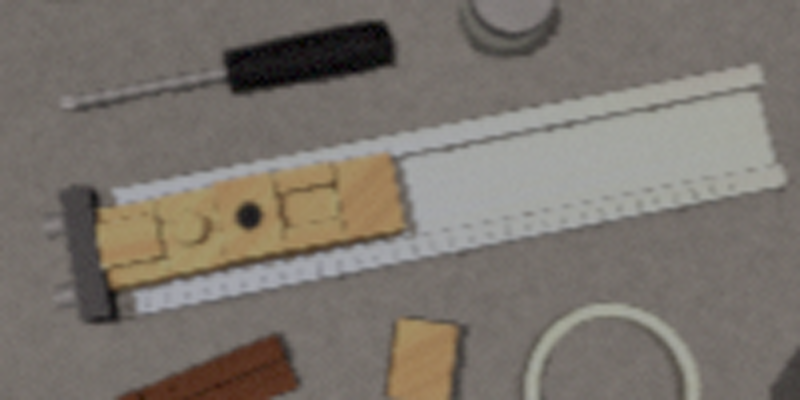

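The row is closed against the stop at (100,250) and its rear edge is at (398,194). Its length of about 292 px matches the 290 px it had at the start. The bystanders in view are where they were and the fingers are clear.

```bash
python3 -c "
from rig import manip;print(manip.sign_off())"
```

```text
the job is handed in; nothing more can be done
None
```

I pushed the five-block row along the rail as one closed train until it stalled against the end stop at 9 N, pulled the fingers clear and handed the job in at about 10 s; no verdict came back.

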